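Find the lid that screws home on the bakery tub

ROBOT

A 7-joint arm with a two-finger parallel gripper is mounted at the origin on the work surface. World frame = base frame: x ahead of the robot, y to its left, z up, the work surface at z = 0. Lengths are in m, angles in rad, forces in N, time in s.
With the tool pointing down it reaches from about 0.425 to 0.875 m from the base axis. Payload 4.7 kg.
Tool frame: the origin (TCP) lies between the finger pads; the fingertips stand 17 mm ahead of it and the grasp point (between the pads) lies 2 mm behind it; z points along the fingers, y is the line along which they close (so a half turn about z gives the same grasp; the last joint's range is limited). The gripper opens to 85 mm and grips with 20 to 120 N. Pads are 22 mm wide; open, the fingers measure 114 mm over their backs; the gripper's body (76 mm by 85 mm) begins 54 mm behind the grasp point. The pads swing forward as they close: fully open they stand 13 mm farther back than shut.
Start: joints at [-1.327, 0.321, -0.07, 1.45, 0.023, 1.371, -0.057], TCP at [0.148, 0.633, 0.248] pointing down, gripper open.
Joint ranges: [-2.86, 2.86], [-0.3, 2.09], [-1.38, 1.24], [0.06, 2.45], [-1.56, 4.7], [0.09, 2.05], [-2.69, 2.69]. Speed limits (rad/s): [2.57, 2.57, 3.14, 3.14, 3.14, 3.14, 3.14].

INTERFACE

Orientations are given as a 3x3 rotation matrix whose columns are the frame's x, y, z axes.
In Python, from station import sense, read_camera, job_done gives the robot as it stands.
- The arm moves only by the tool carry_out, never from a script. Its argument "targets" is a list of rows, each a list of 7 numbers: the shift along the tool's x, y, z in mm, then the turn, a rotation vector about the tool's x, y, z in rad, then the finger opening in mm, from 0 to 85.4. In form: [[dx, dy, dz, wx, wy, wz, claw], ...]. A call has 1 to 5 rows; each row shifts and turns the commanded pose from where the row before left it, along the tool's axes as they then stand; what a row does not reach is not made up. A row lasts 1/8 s, in which the tool goes at most 62.5 mm and 10.7 degrees, less where a joint would pass 70% of its speed; a pose out of reach is approached as far as the arm can. A call is refused whole if a number of a shift passes 62.5 or a number of a turn 0.188, either way. A call with a gripper value outside its range is refused whole. The fingers move at their own pace and stop on an object; "force" is the grip in N (left out, the last holds). Time passes only in rows, so rows that do not move let the fingers close. It gives the time, the measured TCP pose, the force, the opening and the grip force at its end, in the units of the state.
- sense(): the state, without advancing time (a new reading comes with each control period).
- read_camera(name): name is "side" or "top" or "wrist"; returns a dict with "color" (384x512x3 uint8, red, green, blue), "mtx" (3x3 intrinsics, pixels), "extrinsics" (4x4, takes a point from world to camera coordinates). Camera axes: x right, y down, z forward; pixel columns grow to the right and rows downward; lengths in m; the calibration is good to about 2 mm. A picture is of the moment at which its call begins. There is no depth.
- job_done(): hands the job in; it is judged then, once.
The state is a dict: "time": time; "joint_positions": joint angles; "joint_velocities": joint speeds; "tau": joint torques, N m; "tool_pos": TCP position; "ee_rot": TCP orientation; "ft_force": force on the tool from outside, world axes, zero at the start; "torque": the same for the moment, N m; "gripper_width": opening from 0.0 (shut) to 1.0 (fully open); "finger_force": force on a finger pad.
Only numpy, scipy, OpenCV 4.12 (cv2) and the standard library are available. Lean on these libraries where they do the work, as an engineer would, in place of code of your own. Each camera call takes 0.05 s, during which the arm holds its last target. There are 200 camera calls.

TASK

Close the storage tub whose mouth is clear with whichever of the two loose lids threads onto it: set a lid on the mouth, turn it back a little so that it does not start crooked, then turn it clockwise by its bar handle until it sinks fully home. If it only spins on top, put it back on the table right way up and use the other one; leave the unused lid standing on the table, and do not knock over the oil bottle.

Things in the scene. Friction and masses are not known exactly. Their poses are not given: they have to be found in the camera images.
- lid_1: a loose aluminium lid like an upside-down cup, open side down on the table: 125 mm across, 50 mm to its flat top, 86 mm with its handle, 0.28 to 0.46 kg. Origin: centre of its lower edge; z up; handle along x. Bore 103 mm, flared to 120 mm over the lowest 8 mm. Either lid may be the one that fits; their hidden inner lugs differ, not their outsides.
- lid_1_bar (a point): middle of lid_1's handle, 68 mm above the lid's origin: an upright flat bar on the lid's top, 96 mm long (lid's x), 18 mm thick (y), from 50 to 86 mm above the lid's lower edge. Carry the lid by it; to screw, push the bar round with the fingers loosely astride it, so that the lid can sink by its own weight.
- lid_2: the other loose lid: outside shape, size, weight, origin and axes as lid_1.
- lid_2_bar (a point): middle of lid_2's handle bar, as for lid_1.
- tub: the white plastic tub to close, fixed, open on top, 128 mm across, 135 mm tall, left or right of the other tub. Origin: centre of its underside; z up. Its threaded neck is 100 mm wide; a lid goes over it with 1.5 mm play all round. Turning takes under 0.4 N m; do not force the stops (one each way). A lid that does not fit never sinks. One that starts crooked must be turned back 20 degrees or set on again.
- tub_mouth (a point): centre of the tub's mouth, on top of the neck; z up. A lid first rides with its lower edge 25 mm below this. Turned clockwise (from above), a fitting one finds its entry within 90 degrees, falls 14 mm, is lifted 2 mm by a ramp, drops 6 mm into a notch and meets a stop, its edge 43 mm below this: home. Entry to stop 45 to 75 degrees; play in the fingers adds.
- spoon_tub: the other tub, still in use and not to be closed: same shape and size, fixed, with a wooden spoon fixed across its mouth, up to 145 mm above the table and reaching 136 mm from its axis. Origin: centre of its underside.
- oil_bottle: brown glass oil bottle, 62 mm across, 220 mm tall, standing loose beyond the tubs on the left. Origin: centre of its underside; z up.

How it is judged:
At the end, for the whole second after the job is handed in: One lid sits fully home on the clear tub: within 6 mm of the mouth's axis, its lower edge at least 40 mm below the mouth (43 mm when home), level within 0.06 rad, at rest; the other lid stands at rest on the table, right way up within 0.06 rad, its lower edge less than 6 mm above the table (((horizontal distance between lid_1 and tub_mouth below 0.006 m and z of lid_1 in the frame of tub_mouth below -0.04 m and angle between each of lid_1, lid_2's own z axis and vertical below 0.06 rad and linear speed of each of lid_1, lid_2 below 0.02 m/s and height (world z) of lid_2 below 0.006 m) or (horizontal distance between lid_2 and tub_mouth below 0.006 m and z of lid_2 in the frame of tub_mouth below -0.04 m and angle between each of lid_2, lid_1's own z axis and vertical below 0.06 rad and linear speed of each of lid_2, lid_1 below 0.02 m/s and height (world z) of lid_1 below 0.006 m))); the robot touches nothing.
It fails at once if the oil bottle is knocked over (angle between oil_bottle's own z axis and vertical above 0.5 rad).
It also fails if it takes over 72 s, if anything falls off the work surface, if the arm or the gripper's body presses on something with over 40 N, if the wrist force passes 120 N, or if a joint passes its speed limit or range.

## Working session

There is one attempt and no reset: what is moved stays moved. The work goes in short steps, Python scripts to look and compute and a tool call to move; the robot and the scene stay as the last step left them, time stands still between calls to the robot, and variables do not carry over. Pictures are saved under pics/ and viewed, at most 10 in all, crops included, and the job is handed in when it is done.

Besides the shell and the picture viewer there is one more tool, called by a JSON object that holds its "op" and its "data", one argument or row to a line. carry_out: Moves the arm, as the interface text tells. Its arguments: {"type":"object","properties":{"targets":{"type":"array"},"force":{"type":"number"}},"required":["targets"]}

```bash
mkdir -p pics; ls; python3 - <<'E'
from station import sense, read_camera
import cv2,numpy as np
s=sense();print(s)
ims=[]
for n in("top","side"):
    c=read_camera(n);cv2.imwrite(f"pics/{n}0.png",c["color"][...,::-1]);np.savez(f"{n}0.npz",**c)
    print(n,c["mtx"].round(1).tolist(),c["extrinsics"].round(3).tolist())
E
```

```text
pics
{'time': 0.0, 'joint_positions': array([-1.32688362,  0.32182502, -0.07011367,  1.45167959,  0.02261773,
        1.37077929, -0.05691854]), 'joint_velocities': array([-1.62102417e-03,  1.19973155e-03,  1.62362268e-06, -1.72831700e-03,
       -8.87476108e-04, -8.96300251e-04,  4.09151926e-04]), 'tau': array([-1.88753256e-04, -4.93582571e+01, -3.82453389e-01, -3.14335692e+01,
        1.30964670e-02,  1.11234325e-02, -2.26037395e-05]), 'tool_pos': array([0.14798706, 0.63241436, 0.24722007]), 'ee_rot': array([[-9.73718916e-01,  2.27752856e-01, -3.29717502e-04],
       [ 2.27753070e-01,  9.73717117e-01, -1.87478132e-03],
       [-1.05935223e-04, -1.90060420e-03, -9.99998188e-01]]), 'ft_force': array([-0.49709944, -0.01020527, -0.34243769]), 'torque': array([ 0.03251308,  0.00935122, -0.00473311]), 'finger_force': 0.0, 'gripper_width': 0.9999185063863973}
top [[471.7, 0.0, 257.8], [0.0, 471.7, 184.4], [0.0, 0.0, 1.0]] [[-0.014, -1.0, -0.012, 0.015], [-0.986, 0.016, -0.165, 0.57], [0.165, 0.009, -0.986, 1.235], [0.0, 0.0, 0.0, 1.0]]
side [[466.0, 0.0, 260.9], [0.0, 466.0, 196.4], [0.0, 0.0, 1.0]] [[0.846, -0.532, 0.02, -0.48], [-0.38, -0.631, -0.676, 0.294], [0.373, 0.565, -0.736, 1.019], [0.0, 0.0, 0.0, 1.0]]
```

View pics/top0.png

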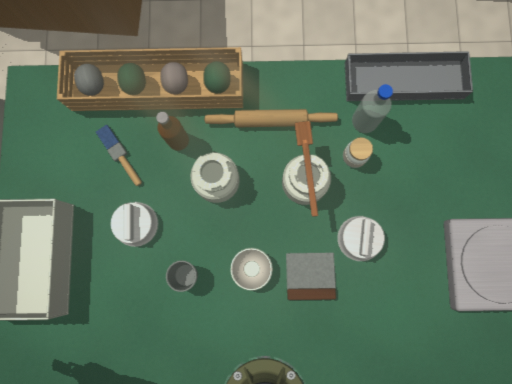

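View pics/side0.png

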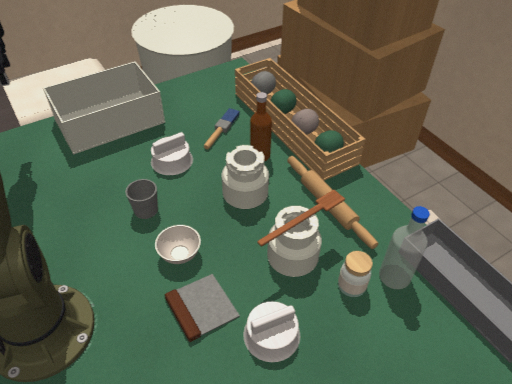

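The top view shows the clear tub at about (215,175), the spoon tub at (307,177), lids at (134,223) and (361,239) with their bars roughly vertical in the image, and the oil bottle at (170,130). The side view agrees: the clear tub is at (245,170), and the lids are at (171,152) and (272,325).

```bash
cat > h.py <<'E'
import numpy as np, cv2
from station import sense, read_camera
from scipy.spatial.transform import Rotation as R
def ray(c,uv,z):
    E=np.array(c["extrinsics"]);Rm,t=E[:3,:3],E[:3,3];o=-Rm.T@t
    d=Rm.T@np.linalg.solve(c["mtx"],[uv[0],uv[1],1.]);return (o+d*(z-o[2])/d[2])[:2]
def proj(c,P):
    E=np.array(c["extrinsics"]);q=np.array(c["mtx"])@(E[:3,:3]@np.array(P)+E[:3,3]);return q[:2]/q[2]
def goto(x,y,z,yaw,s=None):
    """yaw = world angle of tool y axis (mod pi, nearest); tool-frame shift mm and turn of rotvec needed (shift first)"""
    s=s or sense();T=s["ee_rot"];d=1000*T.T@(np.array([x,y,z])-s["tool_pos"])
    cur=np.arctan2(T[1,1],T[0,1]);k=(yaw-cur+np.pi/2)%np.pi-np.pi/2
    # upright goal with z down
    Y=np.array([np.cos(cur+k),np.sin(cur+k),0]);Z=np.array([0,0,-1.]);G=np.c_[np.cross(Y,Z),Y,Z]
    rv=R.from_matrix(T.T@G).as_rotvec()
    print("t %.2f"%s["time"],"pos",s["tool_pos"].round(4),"tool yaw %.3f"%cur,"shift mm",d.round(1),"turn",rv.round(3),"q7 %.2f"%s["joint_positions"][6],"F",s["ft_force"].round(1))
def show(n,f,box=None,k=1):
    c=read_camera(n);im=c["color"][...,::-1]
    if box: im=im[box[1]:box[3],box[0]:box[2]]
    cv2.imwrite(f"pics/{f}.png",cv2.resize(im,None,fx=k,fy=k));np.savez(f"{f}.npz",**c);return c
E
python3 - <<'E'
from h import *
c=np.load("top0.npz");hsv=cv2.cvtColor(c["color"],cv2.COLOR_RGB2HSV)
for nm,(x0,y0,x1,y1) in dict(L=(105,195,165,250),Rt=(330,210,392,265),tub=(185,148,245,207),sp=(280,150,335,208)).items():
    m=((hsv[...,1]<70)&(hsv[...,2]>95)).astype(np.uint8);w=np.zeros_like(m);w[y0:y1,x0:x1]=m[y0:y1,x0:x1]
    cs,_=cv2.findContours(w,cv2.RETR_EXTERNAL,cv2.CHAIN_APPROX_NONE);k=max(cs,key=cv2.contourArea)
    (u,v),r=cv2.minEnclosingCircle(k);print(nm,u,v,r,"ctr z.03",ray(c,(u,v),.03).round(3),"z.1",ray(c,(u,v),.1).round(3),"mouth z.135",ray(c,(u,v),.135).round(3))
print("mouth",ray(c,(212,171),.135),"bottle base",ray(c,(176,142),.0),"top",ray(c,(163,117),.22))
big=[cv2.resize(c["color"][y0:y1,x0:x1,::-1],(390,360),interpolation=cv2.INTER_CUBIC) for x0,y0,x1,y1 in((100,190,165,250),(328,207,393,267))]
cv2.imwrite("pics/lids.png",np.hstack(big))
E
```

```text
L 133.58494567871094 222.86293029785156 24.138010025024414 ctr z.03 [0.473 0.347] z.1 [0.466 0.328] mouth z.135 [0.463 0.318]
Rt 360.4835510253906 237.0643768310547 24.25406837463379 ctr z.03 [ 0.425 -0.268] z.1 [ 0.421 -0.254] mouth z.135 [ 0.419 -0.247]
tub 213.5 177.0 26.348724365234375 ctr z.03 [0.596 0.129] z.1 [0.583 0.122] mouth z.135 [0.577 0.118]
sp 303.9040832519531 177.05517578125 27.1221981048584 ctr z.03 [ 0.592 -0.121] z.1 [ 0.579 -0.115] mouth z.135 [ 0.573 -0.111]
mouth [0.59233595 0.12174672] bottle base [0.70558807 0.23994967] top [0.7101178  0.23110436]
```

View pics/lids.png

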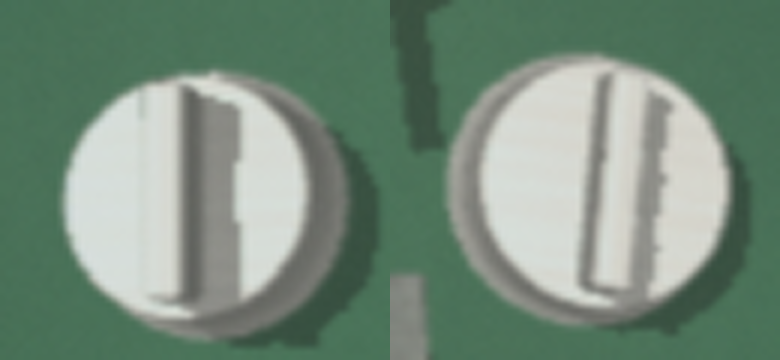

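Lid crops, 6x. In the left lid, the top disc centre is at original pixel (130.8,222.5) and the bar top centre at (127,221.7), with the bar almost vertical. In the right lid, the disc centre is at (363.8,238.3) and the bar runs from (368.3,218.7) to (365,255).

```bash
python3 - <<'E'
from h import *
c=np.load("top0.npz")
print("L",ray(c,(130.8,222.5),.05),ray(c,(127,221.7),.086));print("R",ray(c,(363.8,238.3),.05),ray(c,(366.7,236.8),.086))
f=lambda a,b:(lambda d:np.arctan2(d[1],d[0]))(ray(c,a,.086)-ray(c,b,.086))
print("axisL",f((127.2,203.7),(127.5,239.5)),"axisR",f((368.3,218.7),(365,255)))
x,y=ray(c,(130.8,222.5),.05);goto(x,y,.22,np.pi/2)
E
```

```text
L [0.47182575 0.34902442] [0.47085077 0.34892632]
R [ 0.4204402  -0.27300202] [ 0.42242936 -0.27303767]
axisL 0.03994426215413102 axisR -0.14240434024714757
t 0.10 pos [0.148  0.6325 0.2473] tool yaw 1.341 shift mm [-379.9 -202.2   27.7] turn [-0.002 -0.    -0.23 ] q7 -0.06 F [-0.3  0.  -0.6]
```

{"op": "carry_out", "data": {
  "targets": [
    [-50,-27,3,0,0,0,85],
    [-55,-29,4,0,0,0,85],
    [-55,-29,4,0,0,0,85],
    [-55,-29,4,0,0,0,85],
    [-55,-29,4,0,0,0,85]
  ]
}}

```text
time: 0.72
tool_pos: [0.3796, 0.4305, 0.2289]
ee_rot: [[-0.974, 0.228, -0.0], [0.228, 0.974, -0.0], [0.0, -0.0, -1.0]]
ft_force: [1.0, 0.3, -0.9]
gripper_width: 0.999
finger_force: 0.0
```

{"op": "carry_out", "data": {
  "targets": [
    [-55,-29,4,0,0,0,85],
    [-55,-30,5,0,0,-0.135,85],
    [0,0,0,0,0,-0.135,85],
    [0,0,0,0,0,0,85]
  ]
}}

```text
time: 1.23
tool_pos: [0.4719, 0.3494, 0.2198]
ee_rot: [[-0.999, -0.037, -0.001], [-0.037, 0.999, -0.0], [0.001, -0.0, -1.0]]
ft_force: [-0.5, 0.4, 0.9]
gripper_width: 0.997
finger_force: 0.0
```

```bash
python3 - <<'E'
from h import *
goto(.4715,.349,.22,1.61);c=show("wrist","w1");print(proj(c,(.4715,.349,.086)))
E
```

```text
t 1.23 pos [0.4719 0.3494 0.2198] tool yaw 1.608 shift mm [ 0.4 -0.3 -0.2] turn [-0.    -0.001 -0.002] q7 0.95 F [-0.5  0.4  0.9]
[249.05069165 188.77389027]
```

View pics/w1.png

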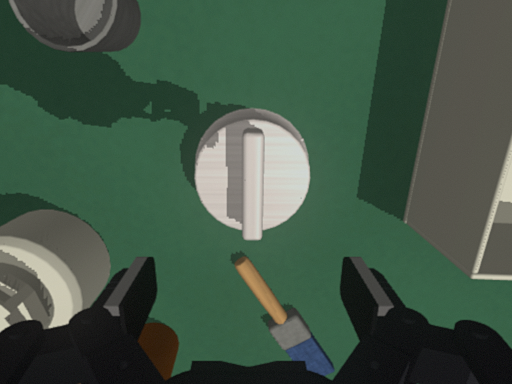

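The wrist view shows the left lid with its bar top running from (254,131) to (253,239), nearly centred, and the space for the fingers on both sides is clear.

```bash
python3 - <<'E'
from h import *
c=np.load("w1.npz");a=ray(c,(254,131),.086);b=ray(c,(253,239),.086);m=(a+b)/2;d=b-a
print(m,np.hypot(*d),np.arctan2(d[1],d[0]));goto(*m,.071,np.arctan2(d[1],d[0])+np.pi/2)
E
```

```text
[0.4706325 0.3526821] 0.09452880277500553 0.034478616759891556
t 1.27 pos [0.4712 0.3503 0.22  ] tool yaw 1.609 shift mm [  0.4   2.4 149. ] turn [ 0.    -0.001  0.004] q7 0.95 F [-0.6  1.1  0.3]
```

{"op": "carry_out", "data": {
  "targets": [
    [0,2.4,50,0,0,0,60],
    [0,0,50,0,0,0,60],
    [0,0,35,0,0,0,60],
    [0,0,14,0,0,0,60],
    [0,0,0,0,0,0,60]
  ],
  "force": 50
}}

```text
time: 1.9
tool_pos: [0.471, 0.3529, 0.0711]
ee_rot: [[-0.999, -0.041, -0.001], [-0.041, 0.999, -0.0], [0.001, -0.0, -1.0]]
ft_force: [0.6, -0.3, 0.4]
gripper_width: 0.707
finger_force: 0.0
```

{"op": "carry_out", "data": {
  "targets": [
    [0,0,0,0,0,0,0],
    [0,0,0,0,0,0,0],
    [0,0,0,0,0,0,0],
    [0,0,0,0,0,0,0],
    [0,0,0,0,0,0,0]
  ]
}}

```text
time: 2.52
tool_pos: [0.4727, 0.353, 0.0728]
ee_rot: [[-0.999, -0.04, 0.002], [-0.04, 0.999, 0.002], [-0.002, 0.002, -1.0]]
ft_force: [0.6, -1.2, 6.5]
gripper_width: 0.2
finger_force: 50.4
```

{"op": "carry_out", "data": {
  "targets": [
    [0,0,-20,0,0,0,0],
    [0,0,-50,0,0,0,0],
    [0,0,-55,0,0,0,0],
    [0,0,-45,0,0,0,0],
    [0,0,0,0,0,0,0]
  ]
}}

```text
time: 3.15
tool_pos: [0.4732, 0.3533, 0.2448]
ee_rot: [[-0.999, -0.04, 0.005], [-0.04, 0.999, 0.004], [-0.005, 0.004, -1.0]]
ft_force: [-0.2, -0.0, -4.0]
gripper_width: 0.2
finger_force: 49.6
```

```bash
python3 - <<'E'
from h import *
print(sense()["gripper_width"],sense()["finger_force"]);c=show("wrist","w2");goto(.592,.122,.24,1.608)
E
```

```text
0.1999634932991836 49.567217230796814
t 3.20 pos [0.4719 0.3524 0.2417] tool yaw 1.611 shift mm [-110.8 -235.     1.5] turn [0.001 0.001 0.003] q7 0.95 F [-0.1 -0.2 -5.2]
```

View pics/w2.png

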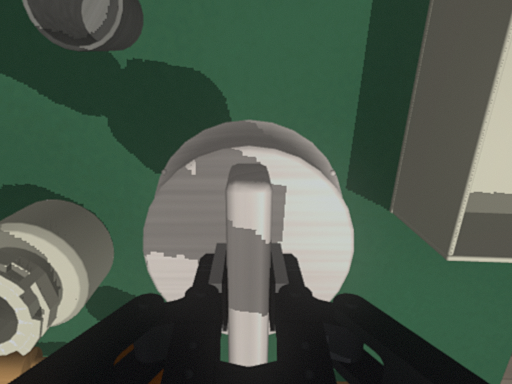

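The wrist view shows the lid held by its bar, level and roughly centred between the pads. Next I measure the mouth precisely from the opening pictures.

```bash
python3 - <<'E'
from h import *
t=np.load("top0.npz");s=np.load("side0.npz")
cr=lambda c,b:cv2.resize(c["color"][b[1]:b[3],b[0]:b[2],::-1],(390,390),interpolation=cv2.INTER_CUBIC)
cv2.imwrite("pics/tub.png",np.hstack([cr(t,(182,145,247,210)),cr(s,(213,140,278,205))]))
# predicted rim ellipses for the guess
for c in(t,s):
    for P in((.592,.122,.135),(.592,.122,.0)): print(proj(c,P).round(1))
E
```

```text
[211.9 171.1]
[217.  180.3]
[245.2 158.1]
[245.4 193.5]
```

View pics/tub.png

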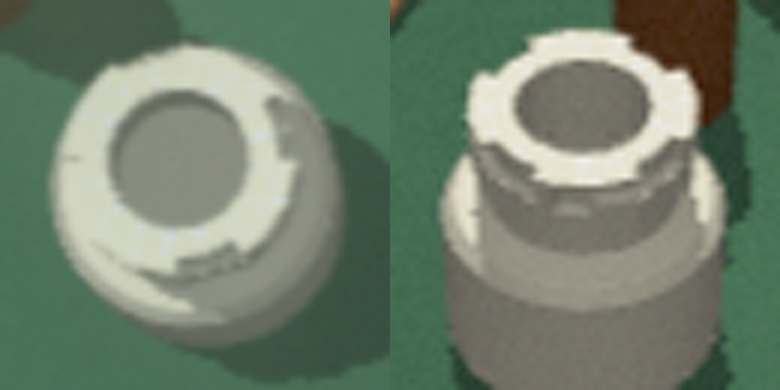

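The crops show the mouth hole centred at about (211.3,171.1) in the top view and (244.8,157.5) in the side view, with four lugs round the neck.

```bash
python3 - <<'E'
from h import *
t=np.load("top0.npz");s=np.load("side0.npz")
for n,c,uv in(("top",t,(211.3,171.1)),("side",s,(244.8,157.5))):
    g=cv2.cvtColor(c["color"],cv2.COLOR_RGB2GRAY);u,v=map(int,uv);th=(int(g[v,u])+220)//2
    _,L,st,ce=cv2.connectedComponentsWithStats((g<175).astype(np.uint8),connectivity=4);l=L[v,u]
    print(n,g[v,u],st[l],ce[l],ray(c,ce[l],.135).round(4),ray(c,uv,.135).round(4))
a=ray(t,(211.3,171.1),.135)
goto(.592,.122,.24,1.608)
E
```

```text
top 138 [200 160  24  23 433] [211.13394919 170.91916859] [0.5926 0.124 ] [0.5921 0.1235]
side 118 [234 150  23  16 282] [244.70212766 157.27659574] [0.5925 0.1253] [0.5923 0.1244]
t 3.20 pos [0.4719 0.3524 0.2417] tool yaw 1.611 shift mm [-110.8 -235.     1.5] turn [0.001 0.001 0.003] q7 0.95 F [-0.1 -0.2 -5.2]
```

{"op": "carry_out", "data": {
  "targets": [
    [-22,-46,0,0,0,0,0],
    [-23,-47,0,0,0,0,0],
    [-23,-48,0,0,0,0,0],
    [-23,-48,0,0,0,0,0],
    [-21,-44,0,0,0,0,0]
  ]
}}

```text
time: 3.82
tool_pos: [0.592, 0.1216, 0.2376]
ee_rot: [[-0.999, -0.039, -0.005], [-0.039, 0.999, -0.002], [0.006, -0.002, -1.0]]
ft_force: [0.9, 0.2, -3.1]
gripper_width: 0.205
finger_force: 49.7
```

{"op": "carry_out", "data": {
  "targets": [
    [0,0,0,0,0,0,0],
    [0,0,0,0,0,0,0]
  ]
}}

```text
time: 4.08
tool_pos: [0.5915, 0.1242, 0.2384]
ee_rot: [[-0.999, -0.04, -0.005], [-0.04, 0.999, -0.001], [0.005, -0.0, -1.0]]
ft_force: [-0.4, 0.2, -4.3]
gripper_width: 0.197
finger_force: 49.9
```

```bash
python3 - <<'E'
from h import *
for i in range(3): goto(.593,.1242,.183,1.61)
c=show("top","t3",(180,130,260,210),5);print(proj(c,(.593,.1242,.22)))
c=show("side","s3",(213,100,293,180),5)
cv2.imwrite("pics/ts3.png",np.hstack([cv2.imread("pics/t3.png"),cv2.imread("pics/s3.png")]))
E
```

```text
t 4.08 pos [0.5915 0.1242 0.2384] tool yaw 1.611 shift mm [-1.8 -0.  55.4] turn [-0.    -0.005  0.001] q7 1.42 F [-0.4  0.2 -4.3]
t 4.08 pos [0.5915 0.1242 0.2384] tool yaw 1.611 shift mm [-1.8 -0.  55.4] turn [-0.    -0.005  0.001] q7 1.42 F [-0.4  0.2 -4.3]
t 4.08 pos [0.5915 0.1242 0.2384] tool yaw 1.611 shift mm [-1.8 -0.  55.4] turn [-0.    -0.005  0.001] q7 1.42 F [-0.4  0.2 -4.3]
[207.10233784 163.82497024]
```

View pics/ts3.png

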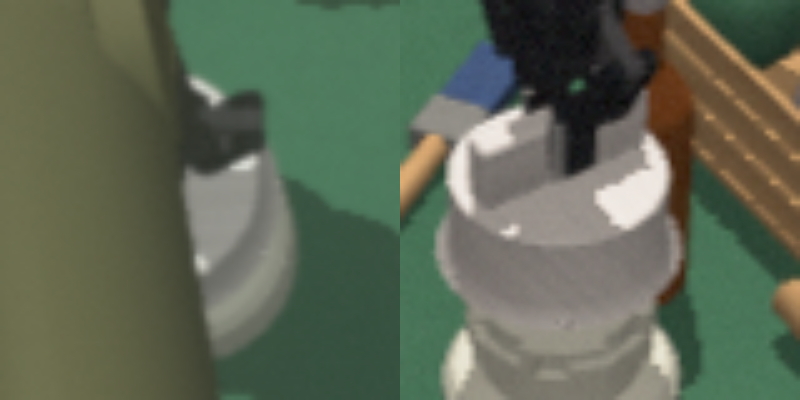

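The lid hangs level above the tub, centred on it in the side view (lid axis near (558,190) in the crop, tub axis near (560,340)).

{"op": "carry_out", "data": {
  "targets": [
    [-1,0,20,0,0,0,0],
    [0,0,15,0,0,0,0],
    [0,0,8,0,0,0,0],
    [0,0,5,0,0,0,0],
    [0,0,4,0,0,0,0]
  ]
}}

```text
time: 4.8
tool_pos: [0.594, 0.1246, 0.1894]
ee_rot: [[-0.999, -0.04, 0.0], [-0.04, 0.999, 0.001], [-0.0, 0.001, -1.0]]
ft_force: [-1.0, 0.5, -3.0]
gripper_width: 0.203
finger_force: 50.0
```

{"op": "carry_out", "data": {
  "targets": [
    [0,0,0,0,0,0,0]
  ]
}}

```text
time: 4.92
tool_pos: [0.5938, 0.1245, 0.1893]
ee_rot: [[-0.999, -0.041, -0.0], [-0.041, 0.999, 0.001], [0.0, 0.001, -1.0]]
ft_force: [-0.7, 0.6, -4.4]
gripper_width: 0.202
finger_force: 49.8
```

{"op": "carry_out", "data": {
  "targets": [
    [0,0,3,0,0,0,0],
    [0,0,2,0,0,0,0],
    [0,0,0,0,0,0,0]
  ]
}}

```text
time: 5.3
tool_pos: [0.5939, 0.1245, 0.1843]
ee_rot: [[-0.999, -0.04, -0.0], [-0.04, 0.999, 0.001], [0.0, 0.001, -1.0]]
ft_force: [-1.3, 2.8, -3.6]
gripper_width: 0.202
finger_force: 50.0
```

{"op": "carry_out", "data": {
  "targets": [
    [0,0,2,0,0,0,0],
    [0,0,0,0,0,0,0]
  ]
}}

```text
time: 5.55
tool_pos: [0.594, 0.1245, 0.1832]
ee_rot: [[-0.999, -0.041, 0.0], [-0.041, 0.999, 0.001], [-0.0, 0.001, -1.0]]
ft_force: [-3.9, 3.2, 3.7]
gripper_width: 0.201
finger_force: 50.7
```

{"op": "carry_out", "data": {
  "targets": [
    [0,0,0,0,0,0,23],
    [0,0,0,0,0,0,23],
    [0,0,0,0,0,0,23]
  ]
}}

```text
time: 5.92
tool_pos: [0.5945, 0.1234, 0.1825]
ee_rot: [[-0.999, -0.04, 0.001], [-0.04, 0.999, -0.0], [-0.001, -0.001, -1.0]]
ft_force: [-0.5, -0.3, -0.6]
gripper_width: 0.269
finger_force: 0.0
```

{"op": "carry_out", "data": {
  "targets": [
    [0,0,0,0,0,-0.15,23],
    [0,0,0,0,0,-0.15,23],
    [0,0,0,0,0,-0.15,23],
    [0,0,0,0,0,-0.15,23],
    [0,0,0,0,0,0,23]
  ]
}}

```text
time: 6.55
tool_pos: [0.5942, 0.1242, 0.1824]
ee_rot: [[-0.803, -0.596, 0.0], [-0.596, 0.803, 0.0], [-0.001, 0.0, -1.0]]
ft_force: [0.2, 1.2, -0.4]
gripper_width: 0.27
finger_force: 0.5
```

```bash
python3 - <<'E'
from h import *
goto(.593,.1242,.183,1.61);print(sense()["torque"],sense()["gripper_width"])
c=show("side","s4",(203,80,303,180),4);c=show("wrist","w4")
cv2.imwrite("pics/sw4.png",np.hstack([cv2.imread("pics/s4.png"),cv2.resize(cv2.imread("pics/w4.png"),(400,300)).repeat(1,0)[:300] if 0 else cv2.copyMakeBorder(cv2.resize(cv2.imread("pics/w4.png"),(400,300)),0,100,0,0,cv2.BORDER_CONSTANT)]))
E
```

```text
t 6.55 pos [0.5942 0.1242 0.1824] tool yaw 2.209 shift mm [ 0.9  0.7 -0.6] turn [0.    0.001 0.599] q7 2.02 F [ 0.2  1.2 -0.4]
[ 0.18483419 -0.01954693  0.01147575] 0.2700638268588723
```

View pics/sw4.png

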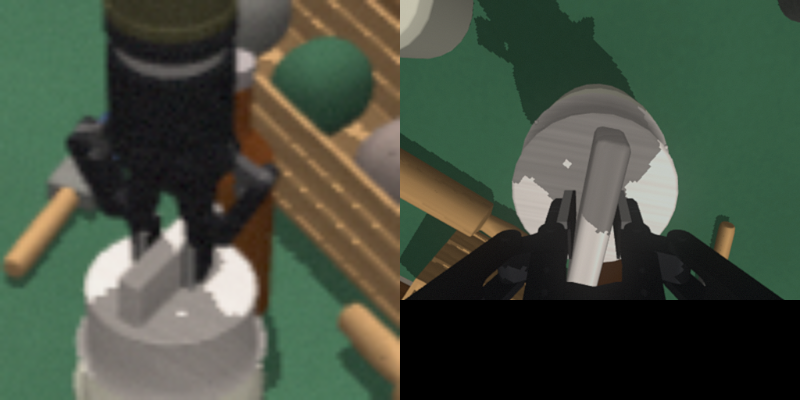

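Side view: the lid sits level on the neck with the fingers astride the bar. Wrist view: the bar has been turned and rests skewed between the pads, and the lid disc spans about x 143–356.

```bash
cat >> h.py <<'E'
def width(c):
    hsv=cv2.cvtColor(c["color"],cv2.COLOR_RGB2HSV);m=(hsv[...,1]<75)&(hsv[...,2]>60);o=[]
    for v in range(170,245,5):
        r=m[v];a=b=250
        gap=lambda seg:np.all(~seg)
        while a>6 and not gap(r[a-6:a]):a-=1
        while b<505 and not gap(r[b+1:b+7]):b+=1
        o.append((b-a,a,b,v))
    return max(o)
def st():
    s=sense();c=read_camera("wrist");T=s["ee_rot"]
    print("t %.2f z %.4f yaw %.3f q7 %.2f"%(s["time"],s["tool_pos"][2],np.arctan2(T[1,1],T[0,1]),s["joint_positions"][6]),"F",s["ft_force"].round(1),"M",s["torque"].round(2),"width",width(c))
    cv2.imwrite("pics/last.png",c["color"][...,::-1])
E
python3 -c "
from h import *
print(width(np.load('w4.npz')));st()"
```

```text
(213, 143, 356, 240)
t 6.65 z 0.1823 yaw 2.208 q7 2.02 F [ 0.6  1.1 -0.7] M [ 0.24 -0.01  0.01] width (213, 143, 356, 240)
```

{"op": "carry_out", "data": {
  "targets": [
    [0,0,0,0,0,0.15,23],
    [0,0,0,0,0,0.15,23],
    [0,0,0,0,0,0.15,23],
    [0,0,0,0,0,0.15,23],
    [0,0,0,0,0,0.15,23]
  ]
}}

```text
time: 7.32
tool_pos: [0.5937, 0.1246, 0.1824]
ee_rot: [[-0.993, 0.115, -0.0], [0.115, 0.993, 0.0], [0.0, 0.0, -1.0]]
ft_force: [-1.1, 1.2, 0.7]
gripper_width: 0.269
finger_force: 3.7
```

```bash
python3 -c "
from h import *
st()"
```

```text
t 7.33 z 0.1824 yaw 1.455 q7 1.28 F [-1.1  1.2  0.7] M [0.39 0.2  0.16] width (224, 142, 366, 240)
```

{"op": "carry_out", "data": {
  "targets": [
    [0,0,0,0,0,0.12,23],
    [0,0,0,0,0,0.12,23],
    [0,0,0,0,0,0.12,23],
    [0,0,0,0,0,0.12,23]
  ]
}}

```text
time: 7.88
tool_pos: [0.5938, 0.1245, 0.1824]
ee_rot: [[-0.83, 0.558, -0.0], [0.558, 0.83, 0.0], [0.0, 0.0, -1.0]]
ft_force: [-1.4, 1.6, 0.9]
gripper_width: 0.27
finger_force: 3.4
```

```bash
python3 -c "
from h import *
st()"
```

```text
t 7.88 z 0.1824 yaw 0.979 q7 0.82 F [-1.4  1.6  0.9] M [0.21 0.18 0.11] width (230, 142, 372, 235)
```

{"op": "carry_out", "data": {
  "targets": [
    [0,0,0,0,0,0.12,23],
    [0,0,0,0,0,0.12,23],
    [0,0,0,0,0,0.12,23],
    [0,0,0,0,0,0.12,23]
  ]
}}

```text
time: 8.43
tool_pos: [0.5938, 0.1244, 0.1823]
ee_rot: [[-0.48, 0.877, -0.0], [0.877, 0.48, 0.0], [0.0, -0.0, -1.0]]
ft_force: [-0.6, 2.0, 1.1]
gripper_width: 0.27
finger_force: 3.5
```

```bash
python3 -c "
from h import *
st()"
```

```text
t 8.43 z 0.1823 yaw 0.500 q7 0.36 F [-0.6  2.   1.1] M [0.37 0.16 0.06] width (212, 142, 354, 240)
```

{"op": "carry_out", "data": {
  "targets": [
    [0,0,0,0,0,0.12,23],
    [0,0,0,0,0,0.12,23],
    [0,0,0,0,0,0.12,23],
    [0,0,0,0,0,0.12,23]
  ]
}}

```text
time: 8.98
tool_pos: [0.5938, 0.1242, 0.1823]
ee_rot: [[-0.021, 1.0, -0.0], [1.0, 0.021, 0.0], [0.0, -0.0, -1.0]]
ft_force: [-0.3, 1.7, 0.1]
gripper_width: 0.27
finger_force: 3.4
```

```bash
python3 -c "
from h import *
st()"
```

```text
t 8.97 z 0.1823 yaw 0.021 q7 -0.10 F [-0.3  1.7  0.1] M [0.32 0.21 0.1 ] width (213, 141, 354, 240)
```

{"op": "carry_out", "data": {
  "targets": [
    [0,0,0,0,0,0.12,23],
    [0,0,0,0,0,0.12,23],
    [0,0,0,0,0,0.12,23],
    [0,0,0,0,0,0.12,23]
  ]
}}

```text
time: 9.52
tool_pos: [0.5938, 0.1241, 0.1823]
ee_rot: [[0.442, 0.897, -0.0], [0.897, -0.442, 0.0], [-0.0, -0.0, -1.0]]
ft_force: [-0.8, 1.3, -0.3]
gripper_width: 0.27
finger_force: 3.7
```

```bash
python3 -c "
from h import *
st()"
```

```text
t 9.53 z 0.1823 yaw -0.458 q7 -0.56 F [-0.8  1.3 -0.3] M [0.32 0.26 0.11] width (213, 141, 354, 240)
```

{"op": "carry_out", "data": {
  "targets": [
    [0,0,0,0,0,0.12,23],
    [0,0,0,0,0,0.12,23],
    [0,0,0,0,0,0.12,23],
    [0,0,0,0,0,0.12,23],
    [0,0,0,0,0,0,23]
  ]
}}

```text
time: 10.2
tool_pos: [0.5937, 0.1242, 0.1823]
ee_rot: [[0.804, 0.595, -0.001], [0.595, -0.804, -0.0], [-0.0, -0.0, -1.0]]
ft_force: [-2.0, 0.6, 0.5]
gripper_width: 0.269
finger_force: 1.1
```

```bash
python3 -c "
from h import *
st();c=show('side','s5',(203,80,303,180),4)
cv2.imwrite('pics/sw5.png',np.hstack([cv2.imread('pics/s5.png'),cv2.copyMakeBorder(cv2.resize(cv2.imread('pics/last.png'),(400,300)),0,100,0,0,cv2.BORDER_CONSTANT)]))
"
```

```text
t 10.20 z 0.1823 yaw -0.933 q7 -1.02 F [-2.   0.6  0.5] M [0.24 0.36 0.02] width (212, 141, 353, 240)
```

View pics/sw5.png

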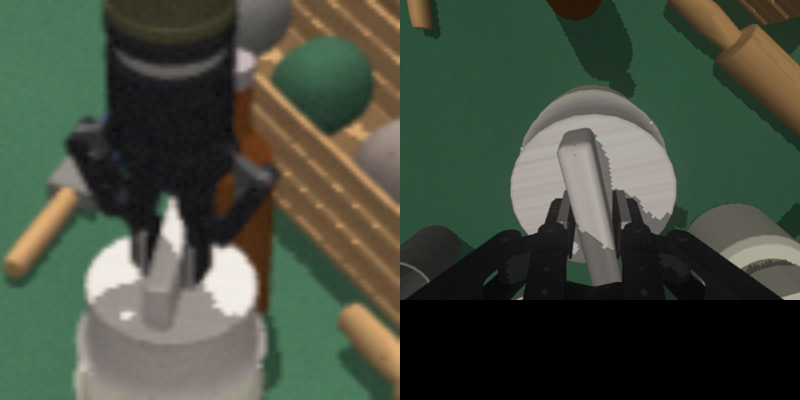

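The side view shows the lid still at the same height after about 150° of clockwise turning (disc y 235–325 in the crop, as before). The wrist view shows the same disc width. It spins only, so this lid does not fit; I'll put it back.

{"op": "carry_out", "data": {
  "targets": [
    [0,0,0,0,0,0,0],
    [0,0,0,0,0,0,0],
    [0,0,0,0,0,0,0],
    [0,0,-15,0,0,0,0],
    [0,0,-25,0,0,0,0]
  ],
  "force": 50
}}

```text
time: 10.92
tool_pos: [0.5933, 0.1225, 0.2217]
ee_rot: [[0.807, 0.59, -0.002], [0.59, -0.807, -0.003], [-0.004, 0.001, -1.0]]
ft_force: [0.5, 0.1, -3.1]
gripper_width: 0.201
finger_force: 53.7
```

{"op": "carry_out", "data": {
  "targets": [
    [0,0,-35,0,0,0,0],
    [5,-35,0,0,0,0,0],
    [8,-55,0,0,0,0,0],
    [8,-55,0,0,0,0,0],
    [8,-55,0,0,0,0,0]
  ]
}}

```text
time: 11.55
tool_pos: [0.4993, 0.3019, 0.2576]
ee_rot: [[0.808, 0.589, 0.001], [0.589, -0.808, -0.002], [0.0, 0.002, -1.0]]
ft_force: [0.8, -0.4, -4.3]
gripper_width: 0.201
finger_force: 53.6
```

{"op": "carry_out", "data": {
  "targets": [
    [8,-55,0,0,0,0,0],
    [0,0,45,0,0,0,0],
    [0,0,50,0,0,0,0],
    [0,0,50,0,0,0,0],
    [0,0,20,0,0,0,0]
  ]
}}

```text
time: 12.18
tool_pos: [0.4723, 0.3489, 0.0894]
ee_rot: [[0.808, 0.59, -0.003], [0.59, -0.808, -0.006], [-0.006, 0.003, -1.0]]
ft_force: [-0.1, -1.1, -4.0]
gripper_width: 0.201
finger_force: 53.4
```

{"op": "carry_out", "data": {
  "targets": [
    [0,0,8,0,0,0,0],
    [0,0,5,0,0,0,0],
    [0,0,0,0,0,0,0]
  ]
}}

```text
time: 12.55
tool_pos: [0.4741, 0.3522, 0.0807]
ee_rot: [[0.807, 0.591, 0.002], [0.591, -0.807, 0.002], [0.002, -0.0, -1.0]]
ft_force: [-0.2, 0.6, -3.1]
gripper_width: 0.201
finger_force: 53.5
```

```bash
python3 -c "
from h import *
goto(.472,.352,.0725,-.933);c=read_camera('side');np.savez('s6.npz',**c)"
```

```text
t 12.55 pos [0.4741 0.3522 0.0807] tool yaw -0.939 shift mm [-1.9 -1.1  8.2] turn [-0.    -0.002 -0.006] q7 -1.46 F [-0.2  0.6 -3.1]
```

{"op": "carry_out", "data": {
  "targets": [
    [0,0,4,0,0,0,0],
    [0,0,2,0,0,0,0],
    [0,0,1,0,0,0,0],
    [0,0,0,0,0,0,0]
  ]
}}

```text
time: 13.1
tool_pos: [0.4733, 0.3518, 0.0726]
ee_rot: [[0.807, 0.591, -0.0], [0.591, -0.807, 0.0], [0.0, -0.0, -1.0]]
ft_force: [-0.2, 0.5, -2.8]
gripper_width: 0.201
finger_force: 54.1
```

{"op": "carry_out", "data": {
  "targets": [
    [0,0,1,0,0,0,0],
    [0,0,1,0,0,0,0],
    [0,0,0,0,0,0,0]
  ]
}}

```text
time: 13.48
tool_pos: [0.4735, 0.3519, 0.0721]
ee_rot: [[0.807, 0.591, -0.0], [0.591, -0.807, 0.001], [0.0, -0.001, -1.0]]
ft_force: [-5.3, -1.5, 10.0]
gripper_width: 0.204
finger_force: 55.7
```

{"op": "carry_out", "data": {
  "targets": [
    [0,0,-1,0,0,0,30],
    [0,0,0,0,0,0,50],
    [0,0,0,0,0,0,50],
    [0,0,-40,0,0,0,50],
    [0,0,-55,0,0,0,85]
  ]
}}

```text
time: 14.1
tool_pos: [0.4723, 0.351, 0.1657]
ee_rot: [[0.807, 0.591, -0.002], [0.591, -0.807, -0.003], [-0.004, 0.001, -1.0]]
ft_force: [-0.4, -0.7, 0.3]
gripper_width: 0.78
finger_force: 0.0
```

{"op": "carry_out", "data": {
  "targets": [
    [0,0,-55,0,0,-0.18,85],
    [0,0,0,0,0,-0.18,85],
    [0,0,0,0,0,-0.18,85],
    [0,0,0,0,0,-0.18,85],
    [0,0,0,0,0,-0.18,85]
  ]
}}

```text
time: 14.72
tool_pos: [0.4733, 0.3516, 0.2212]
ee_rot: [[0.033, 0.999, 0.0], [0.999, -0.033, 0.0], [0.0, 0.0, -1.0]]
ft_force: [-0.9, -0.3, -0.1]
gripper_width: 0.993
finger_force: 0.0
```

{"op": "carry_out", "data": {
  "targets": [
    [0,0,0,0,0,-0.18,85],
    [0,0,0,0,0,-0.18,85],
    [0,0,0,0,0,-0.18,85],
    [0,0,0,0,0,-0.18,85],
    [0,0,0,0,0,-0.18,85]
  ]
}}

```text
time: 15.35
tool_pos: [0.4733, 0.3516, 0.2211]
ee_rot: [[-0.762, 0.647, -0.0], [0.647, 0.762, -0.0], [-0.0, -0.0, -1.0]]
ft_force: [-0.1, 0.4, -1.1]
gripper_width: 0.998
finger_force: 0.0
```

{"op": "carry_out", "data": {
  "targets": [
    [0,0,0,0,0,-0.18,85],
    [0,0,0,0,0,-0.18,85],
    [0,0,0,0,0,-0.18,85],
    [0,0,0,0,0,0,85]
  ]
}}

```text
time: 15.85
tool_pos: [0.4733, 0.3516, 0.2211]
ee_rot: [[-0.985, 0.171, -0.0], [0.171, 0.985, -0.0], [0.0, -0.0, -1.0]]
ft_force: [-0.5, 0.6, -0.6]
gripper_width: 0.994
finger_force: 0.0
```

```bash
python3 -c "
from h import *
goto(.421,-.273,.22,1.43)"
```

```text
t 15.85 pos [0.4733 0.3516 0.2211] tool yaw 1.399 shift mm [ -55.3 -624.3    1.2] turn [-0.    -0.    -0.031] q7 0.77 F [-0.5  0.6 -0.6]
```

{"op": "carry_out", "data": {
  "targets": [
    [-5,-45,0,0,0,-0.031,85],
    [-7,-58,0,0,0,0,85],
    [-7,-58,0,0,0,0,85],
    [-7,-58,0,0,0,0,85],
    [-7,-58,0,0,0,0,85]
  ]
}}

```text
time: 16.48
tool_pos: [0.4661, 0.0709, 0.2215]
ee_rot: [[-0.99, 0.142, 0.001], [0.142, 0.99, 0.001], [-0.001, 0.001, -1.0]]
ft_force: [1.1, -0.3, 0.4]
gripper_width: 0.998
finger_force: 0.0
```

{"op": "carry_out", "data": {
  "targets": [
    [-6,-58,0,0,0,0,85],
    [-6,-58,0,0,0,0,85],
    [-6,-58,0,0,0,0,85],
    [-6,-58,0,0,0,0,85],
    [-6,-58,0,0,0,0,85]
  ]
}}

```text
time: 17.1
tool_pos: [0.4556, -0.2203, 0.2217]
ee_rot: [[-0.99, 0.142, 0.002], [0.142, 0.99, 0.001], [-0.002, 0.001, -1.0]]
ft_force: [1.0, 0.6, 0.2]
gripper_width: 0.997
finger_force: 0.0
```

{"op": "carry_out", "data": {
  "targets": [
    [-6,-58,0,0,0,0,85],
    [0,0,0,0,0,0,85],
    [0,0,0,0,0,0,85]
  ]
}}

```text
time: 17.48
tool_pos: [0.4537, -0.2764, 0.2211]
ee_rot: [[-0.99, 0.141, -0.0], [0.141, 0.99, 0.001], [0.0, 0.0, -1.0]]
ft_force: [0.3, -0.4, 0.5]
gripper_width: 0.995
finger_force: 0.0
```

```bash
python3 -c "
from h import *
goto(.421,-.273,.22,1.43);c=read_camera('wrist');np.savez('w7.npz',**c);im=c['color'];cv2.imwrite('pics/w7.png',im[...,::-1])
print(proj(c,(.421,-.273,.086)))
for a in (-.142,):
  for k in(-.048,.048): print(proj(c,(.421+k*np.cos(a),-.273+k*np.sin(a),.086)))
top=read_camera('top');np.savez('t7.npz',**top);hsv=cv2.cvtColor(top['color'],cv2.COLOR_RGB2HSV)
"
```

```text
t 17.48 pos [ 0.4537 -0.2764  0.2211] tool yaw 1.429 shift mm [32.9 -1.3  1.1] turn [ 0.    -0.    -0.001] q7 2.01 F [ 0.3 -0.4  0.5]
[247.80601474 149.7945955 ]
[247.8708552   87.51901333]
[247.74821372 205.30920288]
```

View pics/w7.png

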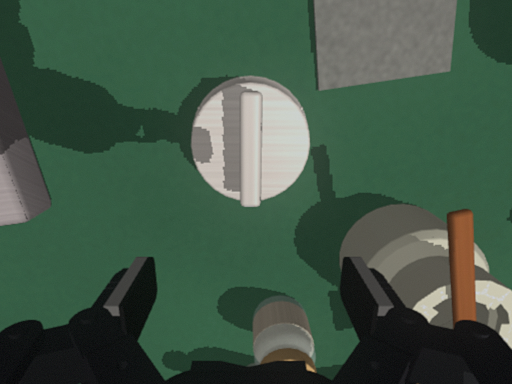

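The wrist view shows the second lid with its bar top running from about (252,93) to (251,206). The spoon tub is to the right and clear of the fingers.

```bash
python3 - <<'E'
from h import *
c=np.load("w7.npz");a=ray(c,(252,93),.086);b=ray(c,(251,206),.086);m=(a+b)/2;d=b-a
print(m,np.hypot(*d),np.arctan2(d[1],d[0]));goto(*m,.0735,np.arctan2(d[1],d[0])+np.pi/2)
E
```

```text
[ 0.4237131  -0.27036859] 0.09263138593284583 -0.1461711839096572
t 17.57 pos [ 0.4543 -0.2752  0.2211] tool yaw 1.433 shift mm [ 30.9   0.4 147.6] turn [ 0.001 -0.     0.009] q7 2.02 F [-0.  -0.3 -0.2]
```

{"op": "carry_out", "data": {
  "targets": [
    [31,0,20,0,0,0,60],
    [0,0,50,0,0,0,60],
    [0,0,50,0,0,0,60],
    [0,0,27,0,0,0,60],
    [0,0,0,0,0,0,60]
  ],
  "force": 50
}}

```text
time: 18.2
tool_pos: [0.422, -0.2703, 0.0727]
ee_rot: [[-0.991, 0.137, -0.004], [0.137, 0.991, 0.002], [0.004, 0.001, -1.0]]
ft_force: [-0.1, -0.3, 1.2]
gripper_width: 0.704
finger_force: 0.0
```

{"op": "carry_out", "data": {
  "targets": [
    [0,0,0,0,0,0,0],
    [0,0,0,0,0,0,0],
    [0,0,0,0,0,0,0],
    [0,0,0,0,0,0,0],
    [0,0,-15,0,0,0,0]
  ]
}}

```text
time: 18.82
tool_pos: [0.4216, -0.272, 0.0888]
ee_rot: [[-0.99, 0.139, -0.003], [0.139, 0.99, 0.001], [0.003, 0.0, -1.0]]
ft_force: [-0.0, 0.7, -2.7]
gripper_width: 0.201
finger_force: 50.6
```

{"op": "carry_out", "data": {
  "targets": [
    [0,0,-50,0,0,0,0],
    [0,0,-55,0,0,0,0],
    [0,0,-52,0,0,0,0],
    [0,0,0,0,0,0,0],
    [0,0,0,0,0,0,0]
  ]
}}

```text
time: 19.45
tool_pos: [0.422, -0.2722, 0.2454]
ee_rot: [[-0.99, 0.139, -0.002], [0.139, 0.99, 0.001], [0.002, 0.001, -1.0]]
ft_force: [-0.4, -0.5, -3.0]
gripper_width: 0.199
finger_force: 50.7
```

```bash
python3 - <<'E'
from h import *
goto(.593,.1242,.244,1.43);c=read_camera("wrist");np.savez("w8.npz",**c);a=np.load("w2.npz")
print(width(a),width(c))
for n,k in(("w2",a),("w8",c)):
    s=cv2.cvtColor(k["color"],cv2.COLOR_RGB2HSV);m=((s[...,1]<75)&(s[...,2]>60));print(n,"first lid row",np.argmax(m[:,250]) )
E
```

```text
t 19.45 pos [ 0.422  -0.2722  0.2454] tool yaw 1.432 shift mm [-114.4  416.3    1.6] turn [ 0.001 -0.002  0.002] q7 1.94 F [-0.4 -0.5 -3. ]
(212, 142, 354, 240) (277, 145, 422, 235)
w2 first lid row 119
w8 first lid row 117
```

{"op": "carry_out", "data": {
  "targets": [
    [-12,42,-3,0,0,0,0],
    [-15,54,0,0,0,0,0],
    [-15,54,0,0,0,0,0],
    [-15,54,0,0,0,0,0],
    [-15,54,0,0,0,0,0]
  ]
}}

```text
time: 20.12
tool_pos: [0.5293, -0.0256, 0.247]
ee_rot: [[-0.99, 0.139, -0.004], [0.139, 0.99, -0.001], [0.004, -0.002, -1.0]]
ft_force: [0.7, -0.9, -4.0]
gripper_width: 0.2
finger_force: 50.7
```

{"op": "carry_out", "data": {
  "targets": [
    [-15,54,0,0,0,0,0],
    [-15,54,0,0,0,0,0],
    [-12.5,50,0,0,0,0,0],
    [0,0,0,0,0,0,0],
    [0,0,0,0,0,0,0]
  ]
}}

```text
time: 20.75
tool_pos: [0.593, 0.1226, 0.2469]
ee_rot: [[-0.99, 0.139, -0.004], [0.139, 0.99, -0.003], [0.003, -0.004, -1.0]]
ft_force: [-0.2, 0.5, -3.2]
gripper_width: 0.201
finger_force: 50.8
```

```bash
python3 - <<'E'
from h import *
goto(.593,.1242,.183,1.43);goto(.593,.1242,.183,1.43);print(sense()["gripper_width"])
E
```

```text
t 20.75 pos [0.593  0.1226 0.2469] tool yaw 1.431 shift mm [ 0.   1.8 63.9] turn [-0.004 -0.003  0.001] q7 1.31 F [-0.2  0.5 -3.2]
t 20.75 pos [0.593  0.1226 0.2469] tool yaw 1.431 shift mm [ 0.   1.8 63.9] turn [-0.004 -0.003  0.001] q7 1.31 F [-0.2  0.5 -3.2]
0.20108869456642248
```

{"op": "carry_out", "data": {
  "targets": [
    [0,1,22,0,0,0,0],
    [0,0,18,0,0,0,0],
    [0,0,10,0,0,0,0],
    [0,0,5,0,0,0,0],
    [0,0,0,0,0,0,0]
  ]
}}

```text
time: 21.38
tool_pos: [0.5941, 0.1245, 0.1943]
ee_rot: [[-0.99, 0.139, -0.0], [0.139, 0.99, -0.0], [0.0, -0.0, -1.0]]
ft_force: [-0.9, 0.8, -2.5]
gripper_width: 0.201
finger_force: 50.7
```

{"op": "carry_out", "data": {
  "targets": [
    [0,0,4,0,0,0,0],
    [0,0,2,0,0,0,0],
    [0,0,0,0,0,0,0]
  ]
}}

```text
time: 21.75
tool_pos: [0.5941, 0.1247, 0.1883]
ee_rot: [[-0.99, 0.138, -0.0], [0.138, 0.99, 0.0], [0.0, 0.0, -1.0]]
ft_force: [0.5, -0.3, -2.9]
gripper_width: 0.2
finger_force: 50.8
```

```bash
python3 -c "
from h import *
goto(.593,.1242,.183,1.43)"
```

```text
t 21.75 pos [0.5941 0.1247 0.1883] tool yaw 1.432 shift mm [ 1.  -0.6  5.3] turn [ 0.    -0.     0.002] q7 1.33 F [ 0.5 -0.3 -2.9]
```

{"op": "carry_out", "data": {
  "targets": [
    [1,0,2,0,0,0,0],
    [0,0,1.5,0,0,0,0],
    [0,0,0,0,0,0,0]
  ]
}}

```text
time: 22.12
tool_pos: [0.5933, 0.1249, 0.1858]
ee_rot: [[-0.99, 0.138, 0.001], [0.138, 0.99, 0.001], [-0.001, 0.001, -1.0]]
ft_force: [-2.5, 0.9, 5.0]
gripper_width: 0.203
finger_force: 51.6
```

{"op": "carry_out", "data": {
  "targets": [
    [0,0,1,0,0,0,0],
    [0,0,0,0,0,0,0]
  ]
}}

```text
time: 22.38
tool_pos: [0.5934, 0.1249, 0.1857]
ee_rot: [[-0.99, 0.138, 0.001], [0.138, 0.99, 0.001], [-0.001, 0.001, -1.0]]
ft_force: [-5.0, -1.1, 9.7]
gripper_width: 0.204
finger_force: 52.6
```

{"op": "carry_out", "data": {
  "targets": [
    [0,0,0,0,0,0,23],
    [0,0,0,0,0,0,23],
    [0,0,0,0,0,0,23]
  ]
}}

```text
time: 22.75
tool_pos: [0.5931, 0.1247, 0.1836]
ee_rot: [[-0.99, 0.138, -0.0], [0.138, 0.99, -0.0], [0.0, -0.0, -1.0]]
ft_force: [0.6, 0.5, 0.0]
gripper_width: 0.268
finger_force: 0.0
```

```bash
python3 -c "
from h import *
st()"
```

```text
t 22.75 z 0.1836 yaw 1.432 q7 1.33 F [0.6 0.5 0. ] M [0.01 0.03 0.02] width (229, 143, 372, 240)
```

{"op": "carry_out", "data": {
  "targets": [
    [0,0,0,0,0,-0.15,23],
    [0,0,0,0,0,-0.15,23],
    [0,0,0,0,0,-0.15,23],
    [0,0,0,0,0,-0.15,23],
    [0,0,0,0,0,0,23]
  ]
}}

```text
time: 23.42
tool_pos: [0.5931, 0.1247, 0.1837]
ee_rot: [[-0.896, -0.444, -0.0], [-0.444, 0.896, 0.0], [0.0, 0.0, -1.0]]
ft_force: [-0.5, -0.0, -0.0]
gripper_width: 0.265
finger_force: 0.0
```

```bash
python3 -c "
from h import *
st()"
```

```text
t 23.43 z 0.1837 yaw 2.030 q7 1.90 F [-0.5 -0.  -0. ] M [-0.08  0.01 -0.01] width (195, 152, 347, 235)
```

{"op": "carry_out", "data": {
  "targets": [
    [0,0,0,0,0,0.12,23],
    [0,0,0,0,0,0.12,23],
    [0,0,0,0,0,0.12,23],
    [0,0,0,0,0,0.12,23],
    [0,0,0,0,0,0.12,23]
  ]
}}

```text
time: 24.1
tool_pos: [0.5929, 0.1245, 0.184]
ee_rot: [[-0.99, 0.144, -0.001], [0.144, 0.99, -0.001], [0.001, -0.001, -1.0]]
ft_force: [-1.8, -1.5, 2.2]
gripper_width: 0.266
finger_force: 7.6
```

```bash
python3 -c "
from h import *
st()"
```

```text
t 24.10 z 0.1840 yaw 1.426 q7 1.32 F [-1.8 -1.5  2.2] M [-0.03  0.42  0.25] width (205, 152, 357, 235)
```

{"op": "carry_out", "data": {
  "targets": [
    [0,0,0,0,0,0.08,23],
    [0,0,0,0,0,0.08,23],
    [0,0,0,0,0,0,23]
  ]
}}

```text
time: 24.52
tool_pos: [0.5931, 0.1252, 0.1842]
ee_rot: [[-0.956, 0.293, 0.0], [0.293, 0.956, 0.001], [-0.0, 0.001, -1.0]]
ft_force: [-0.6, -0.0, 1.4]
gripper_width: 0.267
finger_force: 1.3
```

```bash
python3 -c "
from h import *
st()"
```

```text
t 24.52 z 0.1842 yaw 1.273 q7 1.17 F [-0.6 -0.   1.4] M [ 0.15  0.2  -0.05] width (211, 152, 363, 220)
```

{"op": "carry_out", "data": {
  "targets": [
    [0,0,0,0,0,0.08,23],
    [0,0,0,0,0,0.08,23],
    [0,0,0,0,0,0,23]
  ]
}}

```text
time: 24.95
tool_pos: [0.5934, 0.125, 0.1843]
ee_rot: [[-0.897, 0.441, 0.001], [0.441, 0.897, 0.001], [-0.001, 0.001, -1.0]]
ft_force: [-0.9, 0.5, 2.7]
gripper_width: 0.271
finger_force: 1.9
```

```bash
python3 -c "
from h import *
st()"
```

```text
t 24.95 z 0.1843 yaw 1.114 q7 1.02 F [-0.9  0.5  2.7] M [0.12 0.14 0.07] width (211, 151, 362, 230)
```

{"op": "carry_out", "data": {
  "targets": [
    [0,0,0,0,0,0.08,23],
    [0,0,0,0,0,0.08,23],
    [0,0,0,0,0,0,23]
  ]
}}

```text
time: 25.38
tool_pos: [0.5935, 0.1249, 0.1847]
ee_rot: [[-0.816, 0.579, 0.001], [0.579, 0.816, 0.0], [-0.0, 0.001, -1.0]]
ft_force: [-1.4, 0.4, 6.6]
gripper_width: 0.271
finger_force: 4.6
```

```bash
python3 -c "
from h import *
st()"
```

```text
t 25.38 z 0.1847 yaw 0.954 q7 0.87 F [-1.4  0.4  6.6] M [-0.    0.46  0.18] width (212, 151, 363, 220)
```

{"op": "carry_out", "data": {
  "targets": [
    [0,0,0,0,0,0.08,23],
    [0,0,0,0,0,0.08,23],
    [0,0,0,0,0,0,23]
  ]
}}

```text
time: 25.8
tool_pos: [0.5932, 0.1246, 0.1836]
ee_rot: [[-0.713, 0.701, 0.0], [0.701, 0.713, -0.0], [-0.0, -0.0, -1.0]]
ft_force: [-0.5, 0.3, 0.3]
gripper_width: 0.271
finger_force: 0.8
```

```bash
python3 -c "
from h import *
st()"
```

```text
t 25.80 z 0.1836 yaw 0.794 q7 0.72 F [-0.5  0.3  0.3] M [0.06 0.02 0.02] width (205, 152, 357, 220)
```

{"op": "carry_out", "data": {
  "targets": [
    [0,0,0,0,0,0.08,23],
    [0,0,0,0,0,0.08,23],
    [0,0,0,0,0,0,23]
  ]
}}

```text
time: 26.22
tool_pos: [0.5931, 0.1245, 0.1836]
ee_rot: [[-0.592, 0.806, -0.0], [0.806, 0.592, -0.0], [-0.0, -0.0, -1.0]]
ft_force: [0.1, 0.4, -0.4]
gripper_width: 0.268
finger_force: 0.5
```

```bash
python3 -c "
from h import *
st()"
```

```text
t 26.23 z 0.1836 yaw 0.634 q7 0.57 F [ 0.1  0.4 -0.4] M [0.02 0.04 0.04] width (203, 154, 357, 205)
```

{"op": "carry_out", "data": {
  "targets": [
    [0,0,0,0,0,0.08,23],
    [0,0,0,0,0,0,23]
  ]
}}

```text
time: 26.52
tool_pos: [0.593, 0.1248, 0.1837]
ee_rot: [[-0.527, 0.85, -0.0], [0.85, 0.527, -0.0], [-0.0, -0.0, -1.0]]
ft_force: [-0.8, -1.1, -1.4]
gripper_width: 0.272
finger_force: 12.3
```

```bash
python3 -c "
from h import *
st()"
```

```text
t 26.52 z 0.1837 yaw 0.555 q7 0.49 F [-0.8 -1.1 -1.4] M [-0.09  0.04  0.39] width (200, 155, 355, 200)
```

{"op": "carry_out", "data": {
  "targets": [
    [0,0,0,0,0,-0.1,23],
    [0,0,0,0,0,-0.04,23],
    [0,0,0,0,0,0,40],
    [0,0,0,0,0,0,50],
    [0,0,0,0,0,0,50]
  ]
}}

```text
time: 27.2
tool_pos: [0.5931, 0.1248, 0.1839]
ee_rot: [[-0.638, 0.77, 0.0], [0.77, 0.638, 0.0], [0.0, 0.0, -1.0]]
ft_force: [0.6, -0.5, -0.5]
gripper_width: 0.589
finger_force: 0.0
```

{"op": "carry_out", "data": {
  "targets": [
    [0,0,-40,0,0,0,50],
    [0,0,-50,0,0,0,50],
    [0,0,-20,0,0,0,50],
    [0,0,0,0,0,0,50]
  ]
}}

```text
time: 27.7
tool_pos: [0.594, 0.1248, 0.2956]
ee_rot: [[-0.638, 0.77, 0.003], [0.77, 0.638, 0.001], [-0.001, 0.003, -1.0]]
ft_force: [0.1, 0.3, -0.4]
gripper_width: 0.587
finger_force: 0.0
```

```bash
python3 - <<'E'
from h import *
goto(.593,.1245,.3,.6)
out=[]
for n in("wrist","side"):
    c=read_camera(n);np.savez(f"f_{n}.npz",**c)
    hsv=cv2.cvtColor(c["color"],cv2.COLOR_RGB2HSV);m=((hsv[...,1]<75)&(hsv[...,2]>60)).astype(np.uint8)
    # silhouette of the lid top disc: horizontal extents per row around it, with predicted extents for ride and home
    u,v=map(int,proj(c,(.593,.1245,.14)))
    for zt in(.16,.146,.142):
        P=np.array([proj(c,(.593+.0625*np.cos(a),.1245+.0625*np.sin(a),zt)) for a in np.linspace(0,6.283,181)])
        i=P[:,0].argmin();j=P[:,0].argmax();print(n,"ztop",zt,"L",P[i].round(1),"R",P[j].round(1),"T",P[P[:,1].argmin()].round(1),"B",P[P[:,1].argmax()].round(1))
    for vv in range(v-30,v+40,10):
        r=np.flatnonzero(m[vv,max(u-140,0):u+140])+max(u-140,0);print(vv,[(int(g[0]),int(g[-1])) for g in np.split(r,np.flatnonzero(np.diff(r)>4)+1) if len(g)>15])
E
```

```text
t 27.70 pos [0.594  0.1248 0.2956] tool yaw 0.692 shift mm [ 0.5 -1.  -4.5] turn [0.003 0.001 0.092] q7 0.58 F [ 0.1  0.3 -0.4]
wrist ztop 0.16 L [172.8 182.3] R [321.2 181.4] T [246.5 110.5] B [247.5 252.9]
wrist ztop 0.146 L [176.2 177.9] R [317.7 177. ] T [246.6 109.3] B [247.5 245.7]
wrist ztop 0.142 L [177.2 176.7] R [316.8 175.8] T [246.6 109. ] B [247.5 243.8]
150 [(188, 321)]
160 [(186, 316)]
170 [(185, 321)]
180 [(185, 319)]
190 [(187, 306)]
200 [(190, 303)]
210 [(195, 297)]
side ztop 0.16 L [220.5 151. ] R [269.4 150.5] T [244.6 134.4] B [245.4 167.1]
side ztop 0.146 L [220.7 155.1] R [269.2 154.6] T [244.7 138.4] B [245.4 171.2]
side ztop 0.142 L [220.8 156.2] R [269.2 155.7] T [244.7 139.6] B [245.4 172.3]
125 [(105, 157), (214, 231), (297, 317)]
135 [(105, 129)]
145 [(152, 189), (226, 262)]
155 [(152, 192), (223, 270)]
165 [(151, 191), (222, 268)]
175 [(221, 269)]
185 [(127, 156), (222, 268)]
```

```bash
python3 - <<'E'
from h import *
from scipy.optimize import least_squares
def edges(c,rows,u0):
    hsv=cv2.cvtColor(c["color"],cv2.COLOR_RGB2HSV);g=(hsv[...,1]>90)|(hsv[...,2]<50);o=[]
    for v in rows:
        L=u0
        while not g[v,L-4:L].all():L-=1
        R_=u0
        while not g[v,R_+1:R_+5].all():R_+=1
        o+=[(L-.5,v),(R_+.5,v)]
    return np.array(o,float)
def fit(c,P,r=None,z=None,x0=(0,0)):
    def f(p):
        rr,zz=(p[2],z) if r is None else (r,p[2])
        q=np.array([ray(c,uv,zz) for uv in P]);return (np.hypot(q[:,0]-p[0],q[:,1]-p[1])-rr)*1e3
    s=least_squares(f,[*x0,.06 if r is None else .145],loss="soft_l1");return s.x.round(4),np.abs(s.fun).mean().round(2)
w=np.load("w7.npz");P=edges(w,range(110,190,4),250);a,e=fit(w,P,z=.05,x0=(.423,-.272));print("table: xy,r",a,e)
c=np.load("f_wrist.npz");P=edges(c,range(150,214,4),248);print(P[:, 0].reshape(-1,2).astype(int).tolist())
print("now xy,z",fit(c,P,r=a[2],x0=(.593,.1245)))
print("sanity ride z (w4, other lid)",fit(np.load("w4.npz"),edges(np.load("w4.npz"),range(200,240,4),250),r=a[2],x0=(.593,.1245)))
E
```

```text
table: xy,r [ 0.419  -0.2684  0.0647] 4.23
[[165, 338], [166, 336], [163, 337], [170, 340], [163, 347], [167, 346], [165, 344], [164, 343], [163, 336], [164, 328], [168, 316], [162, 316], [171, 319], [169, 310], [170, 315], [183, 312]]
now xy,z (array([0.5744, 0.1495, 0.1893]), np.float64(3.58))
sanity ride z (w4, other lid) (array([0.6029, 0.1318, 0.1385]), np.float64(1.05))
```

```bash
python3 - <<'E'
from h import *
a=np.load("s5.npz");c=np.load("f_side.npz");b=np.load("side0.npz")
for n,k in(("ride",a),("now",c),("open",b)):
    g=cv2.cvtColor(k["color"],cv2.COLOR_RGB2GRAY).astype(float);print(n,g[145:215,236:246].mean(1).round().astype(int).tolist())
for z in(.11,.092,.096): print(z,[proj(c,(.593-.0625*np.cos(t)*1,.1245-.0625*np.sin(t),z)).round(1).tolist() for t in(.987,)])
w=lambda c:c["color"].astype(int)
# left/right silhouettes of lid in side view per row, non-green
for n,k in(("ride",a),("now",c)):
    im=w(k);m=(im[...,0]-im[...,1]>-10)&(im.sum(2)>200)
    print(n,[(v,int(np.argmin(m[v,:240][::-1])),int(np.argmin(m[v,245:]))) for v in range(148,206,3)])
W=np.load("w7.npz")
def ed(c,rows,u):
    im=w(c);m=(im[...,0]-im[...,1]>-8);o=[]
    for v in rows:
        r=np.flatnonzero(~m[v]);l=r[r<u];q=r[r>u];o.append((v,int(l.max()) if len(l) else 0,int(q.min()) if len(q) else 511))
    return o
print(ed(W,range(110,190,10),225));print(ed(np.load("f_wrist.npz"),range(140,215,10),225))
E
```

```text
ride [108, 123, 143, 148, 159, 150, 145, 147, 127, 126, 126, 125, 125, 130, 124, 124, 127, 134, 146, 145, 133, 115, 118, 121, 123, 123, 122, 125, 124, 124, 125, 127, 132, 137, 142, 141, 136, 147, 155, 155, 154, 156, 155, 152, 151, 148, 130, 121, 119, 119, 119, 120, 120, 120, 120, 120, 120, 120, 121, 119, 120, 119, 118, 97, 60, 60, 60, 61, 60, 61]
now [233, 214, 167, 121, 118, 120, 117, 115, 114, 112, 111, 118, 136, 145, 145, 147, 170, 218, 236, 236, 237, 237, 237, 237, 229, 183, 121, 119, 121, 121, 123, 124, 123, 125, 126, 127, 128, 135, 140, 147, 152, 155, 154, 150, 150, 145, 127, 117, 119, 118, 118, 117, 118, 118, 118, 119, 118, 118, 118, 118, 118, 118, 116, 96, 59, 60, 60, 58, 60, 60]
open [163, 215, 221, 222, 224, 173, 142, 123, 113, 111, 112, 111, 112, 111, 110, 110, 113, 116, 131, 160, 199, 227, 218, 211, 215, 181, 114, 113, 117, 124, 125, 113, 114, 114, 114, 116, 124, 139, 146, 147, 147, 147, 148, 144, 144, 141, 124, 114, 114, 114, 114, 114, 114, 114, 114, 113, 114, 114, 114, 114, 114, 115, 111, 92, 56, 56, 57, 56, 56, 57]
0.11 [[244.0, 181.3]]
0.092 [[244.0, 186.2]]
0.096 [[2
[... 195 characters left out ...]
4), (184, 18, 23), (187, 17, 23), (190, 17, 23), (193, 17, 23), (196, 16, 23), (199, 15, 21), (202, 13, 19), (205, 8, 14)]
now [(148, 14, 19), (151, 15, 21), (154, 16, 22), (157, 16, 22), (160, 16, 22), (163, 16, 22), (166, 18, 23), (169, 18, 24), (172, 18, 24), (175, 18, 24), (178, 18, 24), (181, 18, 24), (184, 18, 23), (187, 17, 23), (190, 17, 23), (193, 17, 23), (196, 16, 23), (199, 15, 21), (202, 13, 19), (205, 8, 14)]
[(110, 196, 303), (120, 192, 307), (130, 191, 309), (140, 190, 310), (150, 191, 309), (160, 193, 307), (170, 197, 303), (180, 204, 296)]
[(140, 191, 301), (150, 187, 305), (160, 186, 307), (170, 185, 308), (180, 185, 308), (190, 186, 306), (200, 190, 303), (210, 195, 297)]
```

```bash
python3 - <<'E'
from h import *
from scipy.optimize import least_squares
w=[(110,196,303),(120,192,307),(130,191,309),(140,190,310),(150,191,309),(160,193,307),(170,197,303),(180,204,296)]
n=[(140,191,301),(150,187,305),(160,186,307),(170,185,308),(180,185,308),(190,186,306),(200,190,303),(210,195,297)]
def fit(c,E,f3,x0):
    P=[(u,v) for v,a,b in E for u in(a+.5,b-.5)]
    def f(p):
        r,z=f3(p[2]);q=np.array([ray(c,uv,z) for uv in P]);return (np.hypot(q[:,0]-p[0],q[:,1]-p[1])-r)*1e3
    s=least_squares(f,x0);return s.x.round(4),np.abs(s.fun).mean().round(2)
a,e=fit(np.load("w7.npz"),w,lambda t:(t,.05),[.42,-.27,.06]);print(a,e)
print(fit(np.load("f_wrist.npz"),n,lambda t:(a[2],t),[.593,.1245,.145]))
E
```

```text
[ 0.422  -0.2712  0.0551] 0.48
(array([0.5893, 0.128 , 0.1448]), np.float64(0.79))
```

{"op": "carry_out", "data": {
  "targets": [
    [0,0,0,0,0,0,0],
    [0,0,0,0,0,0,0],
    [0,0,40,0,0,0,0],
    [0,0,45,0,0,0,0],
    [0,0,5,0,0,0,0]
  ]
}}

```text
time: 28.42
tool_pos: [0.5907, 0.1246, 0.2004]
ee_rot: [[-0.638, 0.77, -0.007], [0.77, 0.638, -0.002], [0.002, -0.006, -1.0]]
ft_force: [-0.9, -0.5, -0.1]
gripper_width: -0.006
finger_force: 0.0
```

{"op": "carry_out", "data": {
  "targets": [
    [0,0,3,0,0,0,0],
    [0,0,0,0,0,0,0]
  ]
}}

```text
time: 28.68
tool_pos: [0.5942, 0.1248, 0.2026]
ee_rot: [[-0.638, 0.77, 0.003], [0.77, 0.638, 0.001], [-0.001, 0.003, -1.0]]
ft_force: [0.3, 0.5, 0.7]
gripper_width: -0.001
finger_force: 0.0
```

{"op": "carry_out", "data": {
  "targets": [
    [0,0,2,0,0,0,0],
    [0,0,0,0,0,0,0]
  ]
}}

```text
time: 28.92
tool_pos: [0.5934, 0.1249, 0.1995]
ee_rot: [[-0.638, 0.77, 0.001], [0.77, 0.638, 0.001], [-0.0, 0.001, -1.0]]
ft_force: [-0.0, 0.3, -0.0]
gripper_width: -0.001
finger_force: 0.0
```

{"op": "carry_out", "data": {
  "targets": [
    [0,0,2,0,0,0,0],
    [0,0,0,0,0,0,0]
  ]
}}

```text
time: 29.18
tool_pos: [0.593, 0.1248, 0.1967]
ee_rot: [[-0.638, 0.77, -0.0], [0.77, 0.638, 0.0], [0.0, -0.0, -1.0]]
ft_force: [0.3, 0.9, 0.1]
gripper_width: -0.002
finger_force: 0.0
```

{"op": "carry_out", "data": {
  "targets": [
    [0,0,1.5,0,0,0,0],
    [0,0,0,0,0,0,0]
  ]
}}

```text
time: 29.42
tool_pos: [0.593, 0.1248, 0.1952]
ee_rot: [[-0.638, 0.77, -0.0], [0.77, 0.638, -0.0], [0.0, -0.0, -1.0]]
ft_force: [-1.1, 0.5, -0.3]
gripper_width: 0.002
finger_force: 0.0
```

{"op": "carry_out", "data": {
  "targets": [
    [0,0,1,0,0,0,0],
    [0,0,0,0,0,0,0]
  ]
}}

```text
time: 29.68
tool_pos: [0.5933, 0.1248, 0.1949]
ee_rot: [[-0.638, 0.77, 0.0], [0.77, 0.638, 0.0], [0.0, 0.001, -1.0]]
ft_force: [-0.7, -0.4, 4.2]
gripper_width: -0.001
finger_force: 2.0
```

{"op": "carry_out", "data": {
  "targets": [
    [0,0,-30,0,0,0,0],
    [0,0,-50,0,0,0,0],
    [0,0,-20,0,0,0,0],
    [0,0,0,0,0,0,0],
    [0,0,0,0,0,0,0]
  ]
}}

```text
time: 30.3
tool_pos: [0.5925, 0.1248, 0.2929]
ee_rot: [[-0.638, 0.77, -0.002], [0.77, 0.638, -0.0], [0.001, -0.002, -1.0]]
ft_force: [-0.2, -1.1, -0.7]
gripper_width: 0.002
finger_force: 0.0
```

```bash
python3 - <<'E'
from h import *
from station import job_done
for k in(np.load("side0.npz"),read_camera("side")):
    im=k["color"].astype(int);m=((im[...,0]-im[...,1]>-10)&(im.sum(2)>200)).astype(np.uint8);m[:120]=0;m[180:]=0;m[:,:145]=0;m[:,198:]=0
    _,L,s,c=cv2.connectedComponentsWithStats(m);i=1+s[1:,4].argmax();print(s[i],c[i].round(1))
for k in(np.load("top0.npz"),read_camera("top")):
    im=k["color"].astype(int);b=im[105:152,155:190];print("bottle px",((b[...,0]-b[...,1])>15).sum())
print(sense()["ft_force"].round(1),job_done())
E
```

```text
[ 151  132   42   43 1365] [170.8 155. ]
[ 151  129   43   47 1389] [171.2 154.9]
bottle px 134
bottle px 0
the job is handed in; nothing more can be done
[ 0.6  0.2 -0.6] None
```

I handed the job in at about 30 s, and `job_done` gave no verdict: the right-hand lid is home on the clear tub (a fingertip touch on its bar matched the home height within about 1 mm), and the left-hand lid only spun, so it is back on the table, apparently upright. The oil bottle was hidden in the last top picture, so I did not check it at the end; it was standing when last seen in the side view, and nothing came near it after that.

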